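# Set and lock the air, then hold the rivet squeezer's arm at its stop

## Robot

A 7-joint arm with a two-finger parallel gripper is mounted at the origin on the work surface. World frame = base frame: x ahead of the robot, y to its left, z up, the work surface at z = 0. Lengths are in mm, angles in rad, forces in N, time in s.
With the tool pointing down it reaches from about 350 to 900 mm from the base axis. Payload 19.9 kg.
Tool frame: the origin (TCP) lies on the centre line of the jaws, within the pads' length; the fingertips stand robot.tips_ahead ahead of it and the grasp point (between the pads) lies 2 mm behind it (robot.tips_ahead is the distance from the TCP to the fingertips, in mm); z points along the fingers, y is the direction in which the jaws open and shut (so a half turn about z gives the same grasp; the last joint's range is limited). The gripper opens to 94 mm and grips with 3 to 60 N. Pads are 16 mm wide; open, the fingers measure 119 mm over their backs; the gripper's body (75 mm by 177 mm) begins 78 mm behind the grasp point.
Start: joints at [-1.248, 0.417, -0.01, 1.614, 0.005, 1.111, -0.053], TCP at [222.965, 583.855, 222.425] pointing down, gripper open.
Joint ranges: [-2.81, 2.81], [-0.39, 2.02], [-1.27, 1.25], [0.06, 2.57], [-1.19, 4.33], [0.19, 2], [-2.82, 2.82]. Speed limits (rad/s): [1.89, 1.89, 2.39, 2.39, 3.01, 3.01, 3.01].

## Interface

Orientations are given as [roll, pitch, yaw] about the fixed x, y, z axes, in that order (R = Rz(yaw) Ry(pitch) Rx(roll)).
In Python, from station import sensors, read_camera, robot, search_frame gives the robot as it stands.
- The arm moves only by the tool send_rows, never from a script. Its arguments are lists of equal length, an entry for each row: "claw": the opening, from 0 (shut) to 1 (fully open); "delta_pos": the shift along the tool's x, y, z in mm, a list of three; "rotation": the turn, a rotation vector about the tool's x, y, z in rad, a list of three. A call has 1 to 5 rows; each row shifts and turns the commanded pose from where the row before left it, along the tool's axes as they then stand; what a row does not reach is not made up. A row lasts 1/8 s, in which the tool goes at most 62.5 mm and 10.7 degrees, less where a joint would pass 70% of its speed; a pose out of reach is approached as far as the arm can. A call is refused whole if a number of a shift passes 62.5 or a number of a turn 0.188, either way. A call with a gripper value outside its range is refused whole. The fingers move at their own pace and stop on an object; "squeeze" is the grip in N (left out, the last holds). Time passes only in rows, so rows that do not move let the fingers close. It gives the time, the measured TCP pose, the force and the opening at its end, in the units of the state.
- sensors.state(): the state, without advancing time (a new reading comes with each control period).
- read_camera(name): name is "side" or "top" or "wrist"; returns a dict with "color" (420x560x3 uint8, blue, green, red), "intrinsics" (3x3 intrinsics, pixels), "R" (3x3) and "t" (3): a world point X has camera coordinates R X + t. Camera axes: x right, y down, z forward; pixel columns grow to the right and rows downward; lengths in mm; the calibration is good to about 2 mm. A picture is of the moment at which its call begins. There is no depth.
- robot.sign_off(): hands the job in, once; it reports no verdict.
Trained networks look in a picture, given as the dict that the camera call returned (one of the last four; its "shot" number tells which), for a name from the list of things; names that differ only in an ending like _2 or _b are one class to them, and where a whole thing is asked for, a point or a joint stands for the part that bears it (a point fixed in the world has none). Each returns a list of dicts, best first, with "conf" (0 to 1); they miss things now and then, are a little off and sometimes report something else, mostly with a low value. They report only what shows in the picture. A call takes as long as a camera call.
- search_frame(picture, thing): "centre" ([column, row] as shares, 0 to 1, of the picture: columns of its width, rows of its height, amid what is visible of it).
The state is a dict: "time_s": time; "joints": joint angles; "joint_velocities": joint speeds; "joint_efforts": joint torques, N m; "tool_pos": TCP position; "ee_rot": TCP orientation; "contact_force": force on the tool from outside, world axes, zero at the start; "moment": the same for the moment, N m; "grip_width": opening from 0.0 (shut) to 1.0 (fully open).
Only numpy, scipy, OpenCV 4.12 (cv2) and the standard library are available. Lean on these libraries where they do the work, as an engineer would, in place of code of your own. Each camera call takes 0.05 s, during which the arm holds its last target.

## Task

Make the bench rivet squeezer squeeze: turn the air regulator's bar knob until its pointed end is in line with the white mark on the dial, then slide the steel lock fully home over the knob, and then swing the squeezer's spring-return arm by its upright handle forward to its stop and keep it there. Finish while holding: the program ends with the gripper's fingers still holding the arm against its stop, with the knob still on the mark and locked. Leave the loose things on the bench where they are.

Things in the scene. Friction and masses are not known exactly. Their poses are not given: they have to be found in the camera images.
- regulator: air regulator, fixed: grey block 96 mm (x) by 190 mm (y), 50 mm high, with a bar knob and a sliding steel lock on top; a gauge 52 mm across sticks out of its -y end to 84 mm from the origin. Origin at bench level under the knob's axis; the block runs from 53 mm towards -y to 137 mm towards +y of it. Its y axis points from the knob to the lock
- knob (a joint): turn of the regulator knob, rad, growing clockwise seen from above; at 0 the pointed end of its bar looks along the regulator's +x. Range -1.4 to 0.7, starts near -0.75 to -1.1. Friction 0.08 N m, stays where it is left
- knob_grip (a point): on the knob's axis, 95 mm above the bench, inside its black grip bar: 14 mm thick, 71 to 107 mm above the bench, from 28 mm behind the axis to a pointed end 27 mm ahead of it, a white line on top towards the point. x axis along the bar towards the point; turns with the knob. Below it a neck 18 mm across on a disc 52 mm across
- mark (a joint): where the pressure mark stands, rad, in the same sense and zero as the knob: the knob is on the mark when both joints are equal. Between -0.25 and 0.25; it is a setting of the day and need not be touched
- mark_tick (a point): middle of the mark: a white radial tick 14 x 5 mm on the flat black dial (86 mm across) round the knob, 35 mm from the knob's axis, 55 mm above the bench. The point's x axis points outward from the knob's axis
- lock (a joint): travel of the lock, m: 0 parked (clear of the knob), 0.045 fully home over the knob, where its U-shaped plate straddles the neck under the grip bar. Moves along the regulator's -y. Friction 2 N, stays where it is left
- lock_tab (a point): grip point of the lock, 97.5 mm above the bench, inside its upright steel tab: 12 mm thick along the slide (regulator y), 34 mm wide (regulator x), free from 67 mm to its top 113 mm above the bench. It lies 110 mm from the knob's axis when parked, 65 mm when home. Axes as the regulator's
- squeezer: bench rivet squeezer, fixed: base plate 170 x 150 mm (centre 35 mm towards +x and +y of the origin), a grey C-frame with an air cylinder, 192 mm high, 85 mm towards +y, a small rib in its jaws, and a round pivot body (68 mm across the foot, 78 mm high) that carries the spring-return arm. Origin at bench level under the arm's pivot
- swing_arm (a joint): swing of the arm, rad, about the vertical axis through the squeezer's origin, counter-clockwise from above: 0 at rest (its spring flies it back there if let go), 1.2 at the forward stop. At rest the arm points 124.4 degrees clockwise of the squeezer's +x, at the stop 55.6, so the handle moves along +x on the -y side. The spring pulls 3.5 N at the handle at rest, 12 N at the stop
- swing_handle (a point): middle of the arm's upright round black handle, 130 mm above the bench: 20 mm across, it stands from 92 to 150 mm above the bench, 100 mm from the pivot axis. The arm under it is 20 to 26 mm wide and 80 to 92 mm above the bench
- nose_rib: loose bystander: flat sheet-metal rib 130 x 81 mm, 16 mm high at its two flanges, with two round holes; origin at the centre of its underside
- bit_block: loose bystander: wooden block 60 x 100 x 30 mm holding drill bits that stand up to 75 mm above the bench; origin at the centre of its underside
- cleco_a: loose bystander: small steel spring fastener lying on the bench between the two machines, 68 mm long, 13 mm wide and high; origin under its middle, x along it
- cleco_b: loose bystander: a second fastener like cleco_a, also between the machines
- screwdriver: loose bystander: screwdriver lying on the bench near the robot, 200 mm long; its x axis points from handle to tip
- jar: loose bystander: clear screw-top jar, 60 mm across, 75 mm high, beyond the machines; origin at the centre of its underside
- rivet_tray: loose bystander: small grey divided open tray 100 x 75 x 28 mm near the robot; origin at the centre of its underside

How it is judged (in metres and radians):
On the way, in this order (a step that is already met when the one before it is completed fails the run):
1. the knob is on the mark, with the lock still open (angle between the x axis of knob_grip and the x axis of mark_tick, either way round below 0.15 rad and value of joint lock below 0.015 m), for 0.2 s.
2. the lock is fully home over the knob, the knob on the mark (angle between the x axis of knob_grip and the x axis of mark_tick, either way round below 0.15 rad and value of joint lock above 0.04 m), for 0.2 s.
3. the fingers hold the arm at its forward stop (value of joint swing_arm above 1.13 rad and contact force between the fingers and swing_arm above 3 N), for 0.3 s.
At the end, for the whole second after the job is handed in: The knob's point is within 0.15 rad (8.6 degrees) of the mark, the lock is within 5 mm of fully home, and the arm is at rest within 0.07 rad (4 degrees) of its forward stop, held there by the fingers (more than 3 N between fingers and arm) (all of step 2 and all of step 3 and velocity of joint swing_arm between -0.15 and 0.15 rad/s); the arm keeps its last pose, push and grip.
It fails at once if the lock is slid over the knob while the knob is off the mark (value of joint lock above 0.03 m and angle between the x axis of knob_grip and the x axis of mark_tick, either way round above 0.2 rad).
It fails at once if a loose thing on the bench is shifted by more than 30 mm (distance of any of nose_rib, bit_block, cleco_a, cleco_b, screwdriver, jar, rivet_tray from where it was at the start of the episode above 0.03 m).
It also fails if it takes over 58 s, if anything falls off the work surface, if the arm or the gripper's body presses on something with over 40 N, if the wrist force passes 120 N, or if a joint passes its speed limit or range.

## Working session

There is one attempt and no reset: what is moved stays moved. The work goes in short steps, Python scripts to look and compute and a tool call to move; the robot and the scene stay as the last step left them, time stands still between calls to the robot, and variables do not carry over. Pictures are saved under pics/ and viewed, and the job is handed in when it is done.

Besides the shell and the picture viewer there is one more tool, called after "Call:" as a command line: name --argument value ..., lists and objects as JSON in quotes. send_rows: Moves the arm, as the interface text tells. Its arguments: {"type":"object","properties":{"claw":{"type":"array"},"delta_pos":{"type":"array"},"rotation":{"type":"array"},"squeeze":{"type":"number"}},"required":["claw","delta_pos","rotation"]}

```bash
ls; mkdir -p pics; python3 - <<'E'
from station import sensors, read_camera, robot, search_frame
import cv2
print(sensors.state()); print(robot.tips_ahead)
for n in ["side","top","wrist"]:
    p=read_camera(n); cv2.imwrite(f"pics/{n}0.png",p["color"]); print(n,p["intrinsics"].tolist() if hasattr(p["intrinsics"],'tolist') else p["intrinsics"],p["R"],p["t"])
    for th in ["regulator","knob_grip","mark_tick","lock_tab","squeezer","swing_handle","cleco_a","jar","screwdriver"]:
        try:
            r=search_frame(p,th); print(n,th,[( [round(d["centre"][0]*560),round(d["centre"][1]*420)],round(d["conf"],2)) for d in r[:3]])
        except Exception as e: print(th,e)
E
```

```text
pics
{'time_s': 0.0, 'joints': array([-1.24754637,  0.4179513 , -0.01029694,  1.61417183,  0.00472054,
        1.11067374, -0.05301834]), 'joint_velocities': array([ 0.00158322, -0.00116098, -0.00038379,  0.00207771, -0.00067331,
       -0.00270843,  0.00081913]), 'joint_efforts': array([ 6.85485029e-04, -8.51258254e+01,  6.39107600e-01, -4.25971806e+01,
       -4.88361286e-02,  1.89338741e-02,  1.08466077e-04]), 'tool_pos': array([222.84224783, 583.55063006, 221.84044384]), 'ee_rot': array([-3.14041664e+00,  1.10238882e-04,  2.77683625e+00]), 'contact_force': array([0.09822163, 0.15370421, 0.13762001]), 'moment': array([-0.02680757,  0.00744174,  0.02374671]), 'grip_width': 0.9984084354645383}
17.0
side [[450.92297446746596, 0.0, 281.8708274651895], [0.0, 450.92297446746596, 208.63237216142025], [0.0, 0.0, 1.0]] [[-0.99044854 -0.13777716  0.00539862]
 [-0.10204724  0.706139   -0.70068115]
 [ 0.09272568 -0.69453954 -0.71345412]] [ 521.24393944  119.10785307 1026.77463677]
side regulator [([292, 178], 0.55), ([279, 269], 0.54), ([170, 216], 0.15)]
side knob_grip [([292, 153], 0.62)]
s
[... 709 characters left out ...]
k_tab [([347, 216], 0.81), ([364, 209], 0.41)]
top squeezer [([168, 197], 0.62)]
top swing_handle [([200, 220], 0.79), ([207, 107], 0.23)]
top cleco_a [([271, 231], 0.48), ([281, 177], 0.48)]
top jar [([206, 111], 0.74)]
top screwdriver [([418, 310], 0.63)]
wrist [[320.1449186342221, 0.0, 287.2291762346014], [0.0, 320.1449186342221, 210.38210062180968], [0.0, 0.0, 1.0]] [[ 0.35749469  0.93391458 -0.00104933]
 [ 0.90624286 -0.34663026  0.24201519]
 [ 0.22565778 -0.08747009 -0.97027189]] [-625.496935    -23.89924884  389.90956239]
wrist regulator []
wrist knob_grip []
wrist mark_tick []
wrist lock_tab []
wrist squeezer []
wrist swing_handle []
wrist cleco_a []
wrist jar []
wrist screwdriver []
```

```bash
python3 - <<'E'
import cv2
t=cv2.imread("pics/top0.png"); s=cv2.imread("pics/side0.png")
cv2.imwrite("pics/topc.png",cv2.resize(t[130:290,140:440],None,fx=2.6,fy=2.6,interpolation=cv2.INTER_CUBIC))
E
```

```text
(no output)
```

View pics/top0.png

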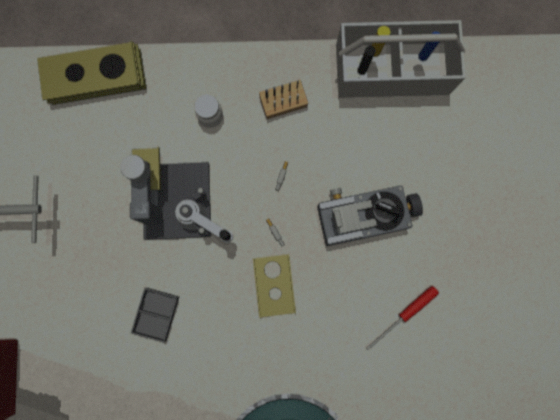

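View pics/side0.png

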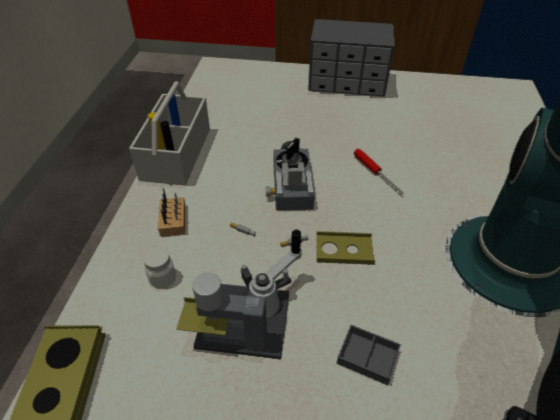

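View pics/topc.png

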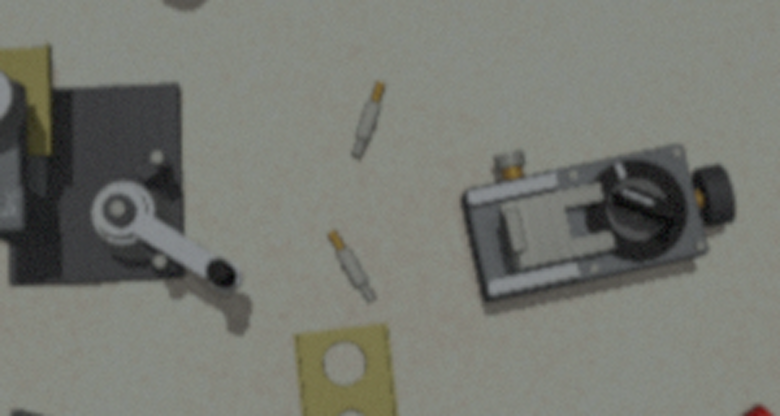

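```bash
cat > h.py <<'E'
import numpy as np, cv2
from scipy.spatial.transform import Rotation as Ro
from station import sensors, read_camera, robot, search_frame
def plane(p,uv,z):
    K=np.array(p["intrinsics"]);R=np.array(p["R"]);t=np.array(p["t"])
    d=R.T@np.linalg.inv(K)@np.array([uv[0],uv[1],1.]);c=-R.T@t
    return c+d*(z-c[2])/d[2]
def proj(p,X):
    c=np.array(p["R"])@np.array(X,float)+np.array(p["t"]);u=np.array(p["intrinsics"])@c
    return u[:2]/u[2]
def tri(ps,uvs):
    A=[];b=[]
    for p,uv in zip(ps,uvs):
        P=np.array(p["intrinsics"])@np.c_[np.array(p["R"]),np.array(p["t"])]
        for i in (0,1):
            r=uv[i]*P[2]-P[i]; A.append(r[:3]);b.append(-r[3])
    return np.linalg.lstsq(np.array(A),np.array(b),rcond=None)[0]
def find(p,th,n=3):
    return [(np.array(d["centre"])*[560,420],round(d["conf"],2)) for d in search_frame(p,th)[:n]]
def Rt():
    s=sensors.state(); return Ro.from_euler('xyz',s["ee_rot"]),np.array(s["tool_pos"])
def goto(target,yaw=None):
    """tool frame delta to world target; total yaw turn about tool z"""
    R,p=Rt(); print("pos",p.round(1),"rpy",R.as_euler('xyz').round(3))
    print("tool delta",R.inv().apply(np.array(target)-p).round(1))
    if yaw is not None:
        Rg=Ro.from_euler('xyz',[np.pi,0,yaw]); print("rotvec",(R.inv()*Rg).as_rotvec().round(3), "pos delta in final frame", Rg.inv().apply(np.array(target)-p).round(1))
E
python3 - <<'E'
from h import *
t=read_camera("top"); s=read_camera("side")
c=lambda u,v:(140+u/2.6,130+v/2.6)
print("handle",plane(t,c(220,270),150)); print("pivot",plane(t,c(118,208),110))
print("knob top ctr",plane(t,c(640,203),107)); print("mark",plane(t,c(620,170),55))
print("locktab top",plane(t,c(513,235),113))
print("tri",tri([t,s],[(200,220),(283,265)]))
for (th,z) in [("swing_handle",130),("lock_tab",97),("knob_grip",95)]:
    a=find(t,th,1);b=find(s,th,1);print(th,a,b)
    if a and b: print(tri([t,s],[a[0][0],b[0][0]]),plane(t,a[0][0],z),plane(s,b[0][0],z))
E
```

```text
handle [483.5566404  114.54534969 150.        ]
pivot [537.7901701  198.05472576 110.        ]
knob top ctr [ 530.88798778 -215.24011497  107.        ]
mark [ 565.06858667 -210.80855022   55.        ]
locktab top [ 507.5797077  -112.57774244  113.        ]
tri [510.06752314 168.11648706 110.67364942]
swing_handle [(array([198.296, 219.282]), 0.65)] [(array([281.792, 270.816]), 0.82)]
[512.38270819 173.32147357  98.59582603] [515.84159526 168.87912259 130.        ] [499.69131519 197.23631635 130.        ]
lock_tab [(array([347.2 , 214.62]), 0.73)] [(array([293.496, 172.704]), 0.65)]
[ 519.92365011 -137.35844644   82.92801844] [ 520.5675064  -135.49397688   97.        ] [ 515.25965214 -120.87345038   97.        ]
knob_grip [(array([385.112, 213.99 ]), 0.64)] [(array([291.984, 151.788]), 0.76)]
[ 525.03198072 -217.27717048   83.30759945] [ 519.93934314 -214.88488434   95.        ] [ 529.02048533 -203.10130066   95.        ]
```

```bash
python3 - <<'E'
from h import *
w=read_camera("wrist");R,p=Rt()
c=-np.array(w["R"]).T@w["t"]; print(c, R.inv().apply(c-p), R.inv().apply(np.array(w["R"])[2]))
goto([530,-200,300],1.19)
E
```

```text
[157.28452217 609.98259288 383.44254946] [  70.6652769     0.9554877  -160.99777508] [-0.24198189 -0.00118232  0.97028004]
pos [223.  583.9 222.4] rpy [-3.142  0.     2.777]
tool delta [-566.5 -622.8  -77.5]
rotvec [0.    0.    1.587] pos delta in final frame [-613.6  576.4  -77.6]
```

Call:
send_rows --claw '[1,1,1,1,1]' --delta_pos '[[-38,-42,-10],[-38,-42,-10],[-38,-42,-10],[-38,-42,-10],[-38,-42,-10]]' --rotation '[[0,0,0],[0,0,0],[0,0,0],[0,0,0],[0,0,0]]'

```text
time_s: 2.58
tool_pos: [326.0, 318.1, 272.9]
ee_rot: [3.141, 0.0, 2.777]
contact_force: [0.6, 0.8, 0.9]
grip_width: 1.001
```

Call:
send_rows --claw '[1,1,1,1,1]' --delta_pos '[[-38,-42,-5],[-38,-42,-5],[-38,-42,-5],[-38,-42,-5],[-38,-42,-5]]' --rotation '[[0,0,0],[0,0,0],[0,0,0],[0,0,0],[0,0,0]]'

```text
time_s: 3.2
tool_pos: [428.5, 54.1, 298.0]
ee_rot: [3.141, 0.001, 2.777]
contact_force: [0.9, 1.1, -0.4]
grip_width: 0.997
```

Call:
send_rows --claw '[1,1,1,1,1]' --delta_pos '[[-37,-41,0],[-37,-41,0],[-37,-41,0],[-37,-41,0],[-37,-41,0]]' --rotation '[[0,0,0],[0,0,0],[0,0,0],[0,0,0],[0,0,0]]'

```text
time_s: 3.82
tool_pos: [528.4, -203.1, 297.7]
ee_rot: [3.141, 0.001, 2.778]
contact_force: [1.4, 1.3, 0.6]
grip_width: 0.999
```

Call:
send_rows --claw '[1,1,1,1,1]' --delta_pos '[[0,0,0],[0,0,0],[0,0,0],[0,0,0],[0,0,0]]' --rotation '[[0,0,0.17],[0,0,0.17],[0,0,0.17],[0,0,0.17],[0,0,0.17]]'

```text
time_s: 4.45
tool_pos: [527.8, -201.5, 297.6]
ee_rot: [3.141, 0.0, 1.921]
contact_force: [-0.0, -0.1, 0.0]
grip_width: 1.002
```

Call:
send_rows --claw '[1,1,1,1,1]' --delta_pos '[[0,0,0],[0,0,0],[0,0,0],[0,0,0],[0,0,0]]' --rotation '[[0,0,0.17],[0,0,0.17],[0,0,0.17],[0,0,0.17],[0,0,0]]'

```text
time_s: 5.08
tool_pos: [527.9, -201.4, 297.4]
ee_rot: [-3.142, 0.0, 1.248]
contact_force: [-0.5, 0.2, 0.4]
grip_width: 0.998
```

```bash
python3 - <<'E'
from h import *
goto([530,-200,300],1.19)
w=read_camera("wrist");cv2.imwrite("pics/w1.png",cv2.resize(w["color"],(800,600),interpolation=cv2.INTER_CUBIC))
import pickle; pickle.dump({k:w[k] for k in("intrinsics","R","t","color")},open("w1.pkl","wb"))
for th,z in [("knob_grip",95),("mark_tick",55),("lock_tab",97)]:
    for a,c in find(w,th): print(th,a.round(1),c,plane(w,a,z).round(1))
E
```

```text
pos [ 527.9 -201.4  297.4] rpy [-3.142  0.     1.248]
tool delta [ 2.   1.5 -2.6]
rotvec [-0.     0.     0.058] pos delta in final frame [ 2.1  1.4 -2.6]
knob_grip [293.3 203.4] 0.91 [ 530.1 -214.6   95. ]
mark_tick [311.5 190.4] 0.93 [ 555.4 -214.7   55. ]
lock_tab [262.1 143.8] 0.97 [ 518.6 -139.    97. ]
lock_tab [308.9   9.3] 0.7 [607.8 -29.1  97. ]
```

View pics/w1.png

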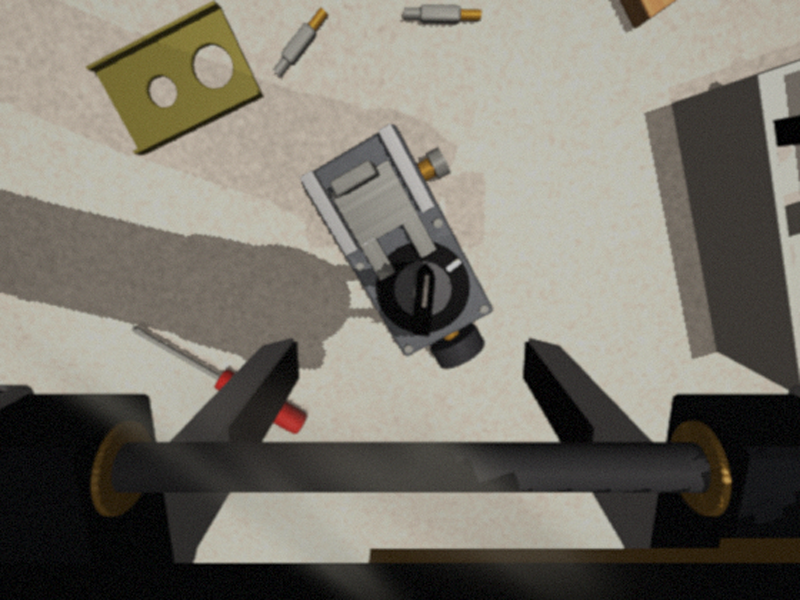

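```bash
python3 - <<'E'
import pickle,cv2
w=pickle.load(open("w1.pkl","rb"))
cv2.imwrite("pics/w1c.png",cv2.resize(w["color"][80:260,200:360],None,fx=3.333,fy=3.333,interpolation=cv2.INTER_CUBIC))
E
```

```text
(no output)
```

View pics/w1c.png

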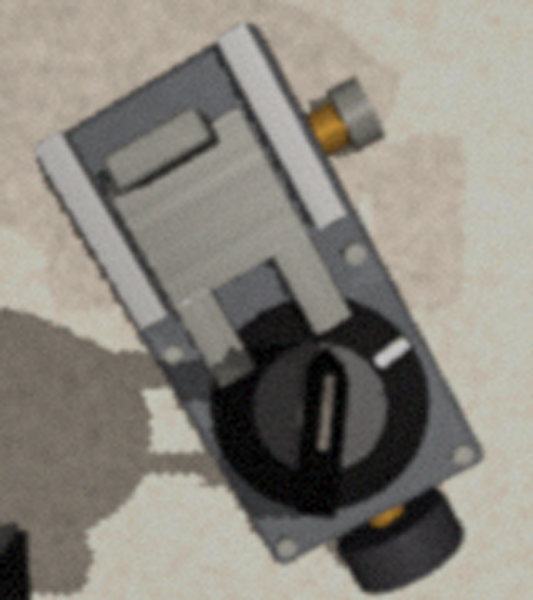

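```bash
python3 - <<'E'
from h import *
import pickle
w=pickle.load(open("w1.pkl","rb"))
P=lambda u,v,z:plane(w,(200+u/3.3333,80+v/3.3333),z)[:2]
a=P(328,375,107);b=P(322,450,107);d=a-b;print("line",a,b,np.arctan2(d[1],d[0]))
tip=P(325,352,107);back=P(318,510,90);back2=P(318,500,107);d=tip-back2;print("bar",tip,back,back2,np.linalg.norm(d),np.arctan2(d[1],d[0]),(tip+back2)/2)
# dial circle at 55 : left edge(212,405) right(430,388) bottom (320,512)?
t=P(392,352,55);print("tick",t)
# block corners z=50
c={k:P(*v,50) for k,v in dict(bl=(282,562),br=(483,455),tl=(38,147),tr=(245,25)).items()}
for k,v in c.items():print(k,v)
print([np.linalg.norm(c[i]-c[j]) for i,j in[("bl","br"),("tl","tr"),("bl","tl"),("br","tr")]])
# reg y from bottom to top
y1=c["tl"]-c["bl"];y2=c["tr"]-c["br"];ry=y1/np.linalg.norm(y1)+y2/np.linalg.norm(y2);ry/=np.linalg.norm(ry)
yaw=np.arctan2(ry[1],ry[0])-np.pi/2
x1=c["br"]-c["bl"];x2=c["tr"]-c["tl"];print("yaw",yaw,np.arctan2(x1[1],x1[0]),np.arctan2(x2[1],x2[0]))
mid=sum(c.values())/4; ax=mid-ry*(137-53)/2; print("axis from block",ax)
d=t-ax;print("mark ang",np.arctan2(d[1],d[0]),np.linalg.norm(d))
top=[P(106,165,113),P(203,112,113),P(213,132,113),P(115,190,113)]
tab=sum(top)/4;print("tab",tab,(tab-ax),np.linalg.norm(tab-ax),np.arctan2(*(tab-ax)[::-1])-np.pi/2)
x=top[1]-top[0];print(np.linalg.norm(x),np.arctan2(x[1],x[0]))
# silhouette circle of dial fit
pts=np.array([P(*q,55) for q in[(212,405),(430,388),(310,513),(255,485),(405,460),(428,420)]])
A=np.c_[2*pts,np.ones(len(pts))];s=np.linalg.lstsq(A,(pts**2).sum(1),rcond=None)[0];print("dial",s[:2],np.sqrt(s[2]+s[0]**2+s[1]**2))
E
```

```text
line [ 540.03298697 -201.8840127 ] [ 530.03908683 -225.93982902] 1.1770454875114957
bar [ 541.5002168 -194.1611272] [ 520.7037465  -251.31623526] [ 523.1774905  -242.45603378] 51.65385078097874 1.2081802523909313 [ 532.33885365 -218.30858049]
tick [ 564.55360077 -211.23551399]
bl [ 496.72644951 -280.51041588]
br [ 586.70940535 -263.12818413]
tl [463.38444972 -97.37019808]
tr [549.82891177 -81.64497344]
[np.float64(91.64646376659653), np.float64(87.86311916785824), np.float64(186.15055284823208), np.float64(185.19267418070731)]
yaw 0.19028594797837117 0.19082211130937587 0.17994363864504534
axis from block [ 532.10617104 -221.90535091]
mark ang 0.3176962265931006 34.15671406852781
tab [ 512.26055091 -115.85654089] [-19.84562013 106.04881002] 107.88975273382545 0.18499692696929215
34.64649263653041 0.15437806002660812
dial [ 532.00419096 -222.54060707] 41.93640970160956
```

```bash
python3 - <<'E'
from h import *
goto([532,-221,297],1.19)
E
```

```text
pos [ 527.8 -201.6  297.6] rpy [ 3.141 -0.     1.25 ]
tool delta [-17.1  10.1   0.6]
rotvec [ 0.   -0.    0.06] pos delta in final frame [-16.5  11.1   0.6]
```

Call:
send_rows --claw '[0.6,0.6,0.6,0.6,0.6]' --delta_pos '[[-17,10,0],[0,0,40],[0,0,40],[0,0,40],[0,0,0]]' --rotation '[[0,0,0.06],[0,0,0],[0,0,0],[0,0,0],[0,0,0]]'

```text
time_s: 5.9
tool_pos: [530.7, -220.5, 175.8]
ee_rot: [-3.138, 0.001, 1.188]
contact_force: [0.3, 0.4, 0.6]
grip_width: 0.605
```

```bash
python3 - <<'E'
from h import *
goto([532,-221,95],1.19)
w=read_camera("wrist");cv2.imwrite("pics/w2.png",cv2.resize(w["color"],(800,600),interpolation=cv2.INTER_CUBIC))
print(proj(w,[532,-221,107])/.7, proj(w,[532,-221,55])/.7, proj(w,[*Rt()[1][:2],107])/.7)
E
```

```text
pos [ 530.7 -220.5  175.8] rpy [-3.138e+00  1.000e-03  1.188e+00]
tool delta [ 0.1  1.7 80.8]
rotvec [-0.004  0.001 -0.002] pos delta in final frame [ 0.   1.4 80.8]
[414.92883775 325.06544583] [414.44857647 300.86056201] [414.3005017 325.5210788]
```

View pics/w2.png

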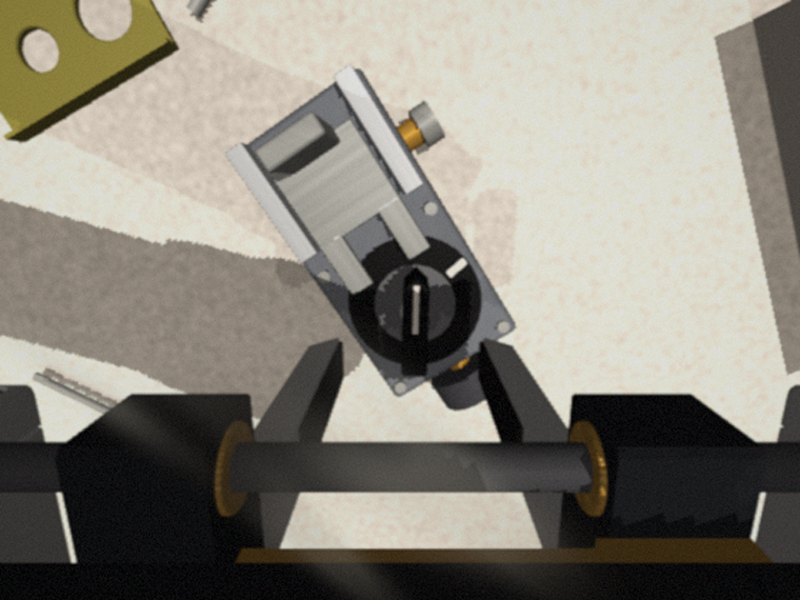

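Call:
send_rows --claw '[0.6,0.6,0.6,0.6,0.6]' --delta_pos '[[0,1,30],[0,0,30],[0,0,21],[0,0,0],[0,0,0]]' --rotation '[[0,0,0],[0,0,0],[0,0,0],[0,0,0],[0,0,0]]'

```text
time_s: 6.58
tool_pos: [533.4, -221.7, 97.8]
ee_rot: [3.14, -0.0, 1.187]
contact_force: [0.3, -0.6, -0.4]
grip_width: 0.6
```

Call:
send_rows --claw '[0.0,0.0,0.0,0.0,0.0]' --delta_pos '[[0,0,0],[0,0,0],[0,0,0],[0,0,0],[0,0,0]]' --rotation '[[0,0,0],[0,0,0],[0,0,0],[0,0,0],[0,0,0]]' --squeeze 20

```text
time_s: 7.2
tool_pos: [532.8, -221.3, 96.5]
ee_rot: [-3.142, 0.0, 1.187]
contact_force: [-0.9, -0.0, 0.7]
grip_width: 0.147
```

Call:
send_rows --claw '[0.0,0.0,0.0,0.0,0.0]' --delta_pos '[[0,0,0],[0,0,0],[0,0,0],[0,0,0],[0,0,0]]' --rotation '[[0,0,0.1],[0,0,0.1],[0,0,0.1],[0,0,0.1],[0,0,0]]'

```text
time_s: 7.82
tool_pos: [533.5, -221.7, 96.6]
ee_rot: [3.14, 0.0, 0.785]
contact_force: [4.7, -3.8, -4.6]
grip_width: 0.147
```

Call:
send_rows --claw '[0.0,0.0,0.0,0.0,0.0]' --delta_pos '[[0,0,0],[0,0,0],[0,0,0],[0,0,0],[0,0,0]]' --rotation '[[0,0,0.12],[0,0,0.12],[0,0,0.12],[0,0,0.12],[0,0,0]]'

```text
time_s: 8.45
tool_pos: [534.0, -222.6, 96.6]
ee_rot: [3.137, -0.001, 0.305]
contact_force: [9.8, -11.0, -12.1]
grip_width: 0.15
```

```bash
python3 - <<'E'
from h import *
goto([532,-221,95],0.31)
w=read_camera("wrist");cv2.imwrite("pics/w3.png",cv2.resize(w["color"],(800,600),interpolation=cv2.INTER_CUBIC))
E
```

```text
pos [ 534.  -222.6   96.6] rpy [ 3.137e+00 -1.000e-03  3.050e-01]
tool delta [-1.4 -2.2  1.6]
rotvec [ 0.004 -0.001 -0.005] pos delta in final frame [-1.4 -2.2  1.6]
```

View pics/w3.png

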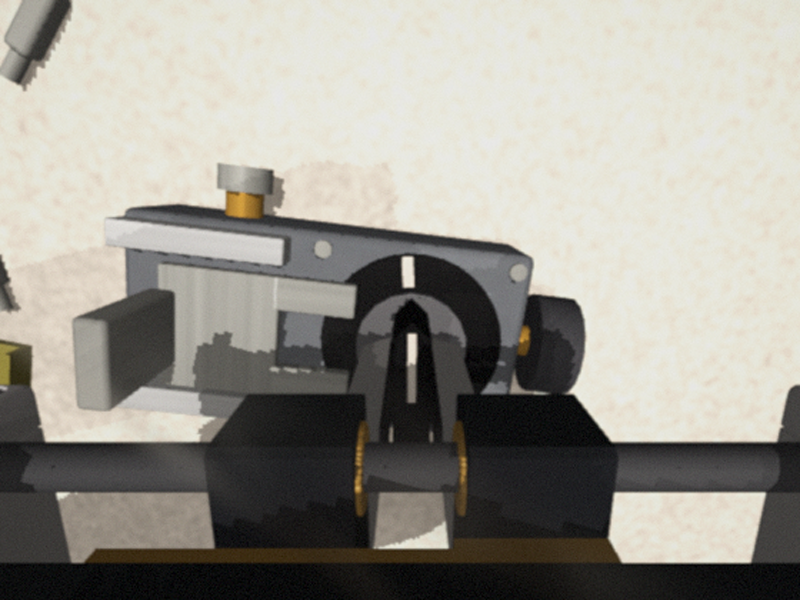

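Call:
send_rows --claw '[0.0,0.0,0.5,0.5,0.5]' --delta_pos '[[0,0,0],[0,0,0],[0,0,0],[0,0,0],[0,0,0]]' --rotation '[[0,0,-0.03],[0,0,0],[0,0,0],[0,0,0],[0,0,0]]'

```text
time_s: 9.12
tool_pos: [532.7, -221.1, 96.5]
ee_rot: [-3.141, 0.0, 0.337]
contact_force: [-0.0, 0.1, -0.3]
grip_width: 0.429
```

Call:
send_rows --claw '[0.5,0.5,0.5,0.5,0.5]' --delta_pos '[[0,0,-30],[0,0,-40],[0,0,-30],[0,0,0],[0,0,0]]' --rotation '[[0,0,0],[0,0,0],[0,0,0],[0,0,0],[0,0,0]]'

```text
time_s: 9.75
tool_pos: [532.6, -220.9, 195.9]
ee_rot: [-3.141, 0.0, 0.337]
contact_force: [-0.2, 0.2, -0.1]
grip_width: 0.502
```

```bash
python3 - <<'E'
from h import *
goto([511.5,-115,190],0.188)
w=read_camera("wrist");cv2.imwrite("pics/w4.png",cv2.resize(w["color"],(800,600),interpolation=cv2.INTER_CUBIC))
import pickle; pickle.dump({k:w[k] for k in("intrinsics","R","t","color")},open("w4.pkl","wb"))
E
```

```text
pos [ 532.6 -220.9  195.9] rpy [-3.141  0.     0.337]
tool delta [  15.1 -106.9    6. ]
rotvec [-0.001  0.     0.149] pos delta in final frame [  -1.  -108.     5.9]
```

View pics/w4.png

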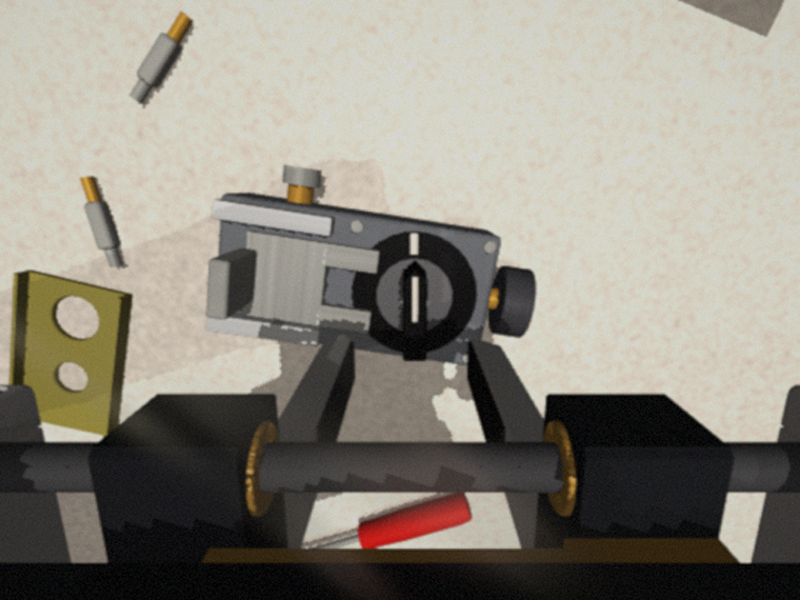

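```bash
python3 - <<'E'
from h import *
import pickle
w=pickle.load(open("w4.pkl","rb"))
P=lambda u,v,z:plane(w,(u*.7,v*.7),z)[:2]
q=[P(209,261,113),P(228,259,113),P(228,316,113),P(207,319,113)]
print(np.array(q).round(1),sum(q)/4,np.linalg.norm(q[0]-q[1]),np.linalg.norm(q[0]-q[3]))
d=q[1]-q[2]+q[0]-q[3];print("yaw",np.arctan2(d[1],d[0]))
c=[P(220,194,50),P(499,238,50),P(470,362,50)]
d=c[0]-c[1];print("ry yaw",np.arctan2(d[1],d[0])-np.pi/2,np.linalg.norm(d))
E
```

```text
[[ 525.7 -107.4]
 [ 530.1 -116.7]
 [ 499.1 -124.3]
 [ 493.5 -113.7]] [ 512.11104712 -115.54915098] 10.385943525455906 32.82751400789954
yaw 0.21755103314981064
ry yaw 0.1814711743679822 185.93911229943268
```

Call:
send_rows --claw '[0.5,0.5,0.5,0.5,0.5]' --delta_pos '[[0,0,0],[-1,-54,0],[0,-54,0],[0,0,30],[0,0,0]]' --rotation '[[0,0,0.15],[0,0,0],[0,0,0],[0,0,0],[0,0,0]]'

```text
time_s: 10.42
tool_pos: [510.7, -114.5, 165.0]
ee_rot: [-3.141, 0.003, 0.188]
contact_force: [-0.1, -0.2, 0.5]
grip_width: 0.504
```

```bash
python3 - <<'E'
from h import *
goto([512,-115,97],0.188)
w=read_camera("wrist");cv2.imwrite("pics/w5.png",cv2.resize(w["color"],(800,600),interpolation=cv2.INTER_CUBIC))
E
```

```text
pos [ 510.7 -114.5  165. ] rpy [-3.141e+00  3.000e-03  1.880e-01]
tool delta [ 1.4  0.7 68. ]
rotvec [-0.001  0.003 -0.   ] pos delta in final frame [ 1.2  0.7 68. ]
```

View pics/w5.png

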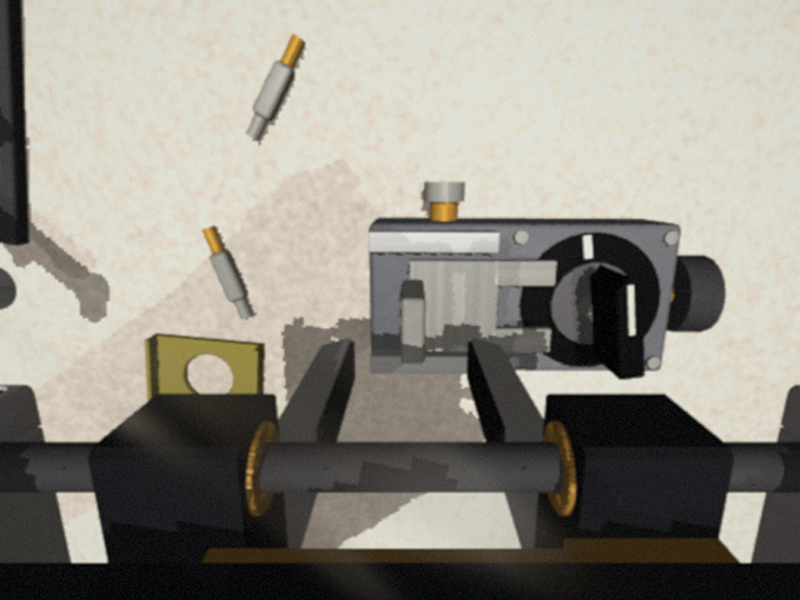

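Call:
send_rows --claw '[0.5,0.5,0.5,0.5,0.5]' --delta_pos '[[1,0,35],[0,0,32],[0,0,0],[0,0,0],[0,0,0]]' --rotation '[[0,0,0],[0,0,0],[0,0,0],[0,0,0],[0,0,0]]'

```text
time_s: 11.1
tool_pos: [513.4, -115.6, 100.8]
ee_rot: [3.141, -0.002, 0.187]
contact_force: [0.1, 0.2, -1.0]
grip_width: 0.501
```

Call:
send_rows --claw '[0,0,0,0,0]' --delta_pos '[[0,0,0],[0,0,0],[0,0,0],[0,0,0],[0,0,0]]' --rotation '[[0,0,0],[0,0,0],[0,0,0],[0,0,0],[0,0,0]]' --squeeze 20

```text
time_s: 11.72
tool_pos: [512.8, -115.3, 99.5]
ee_rot: [3.141, -0.0, 0.187]
contact_force: [0.2, -0.5, 0.1]
grip_width: 0.125
```

Call:
send_rows --claw '[0,0,0,0,0]' --delta_pos '[[0,7,0],[0,7,0],[0,7,0],[0,7,0],[0,0,0]]' --rotation '[[0,0,0],[0,0,0],[0,0,0],[0,0,0],[0,0,0]]'

```text
time_s: 12.35
tool_pos: [518.1, -143.6, 99.5]
ee_rot: [3.141, -0.0, 0.186]
contact_force: [-0.1, -2.6, 1.1]
grip_width: 0.124
```

Call:
send_rows --claw '[0,0,0,0,0]' --delta_pos '[[0,6,0],[0,6,0],[0,4,0],[0,2,0],[0,0,0]]' --rotation '[[0,0,0],[0,0,0],[0,0,0],[0,0,0],[0,0,0]]'

```text
time_s: 12.98
tool_pos: [521.1, -159.5, 99.4]
ee_rot: [-3.14, 0.0, 0.187]
contact_force: [-5.5, 8.0, 9.6]
grip_width: 0.13
```

```bash
python3 - <<'E'
from h import *
s=sensors.state();print(s["contact_force"],np.linalg.norm(s["tool_pos"][:2]-np.array([512.8,-115.3])))
w=read_camera("wrist");cv2.imwrite("pics/w6.png",cv2.resize(w["color"],(800,600),interpolation=cv2.INTER_CUBIC))
E
```

```text
[-5.47937326  8.00866842  9.59617809] 45.0180235294858
```

View pics/w6.png

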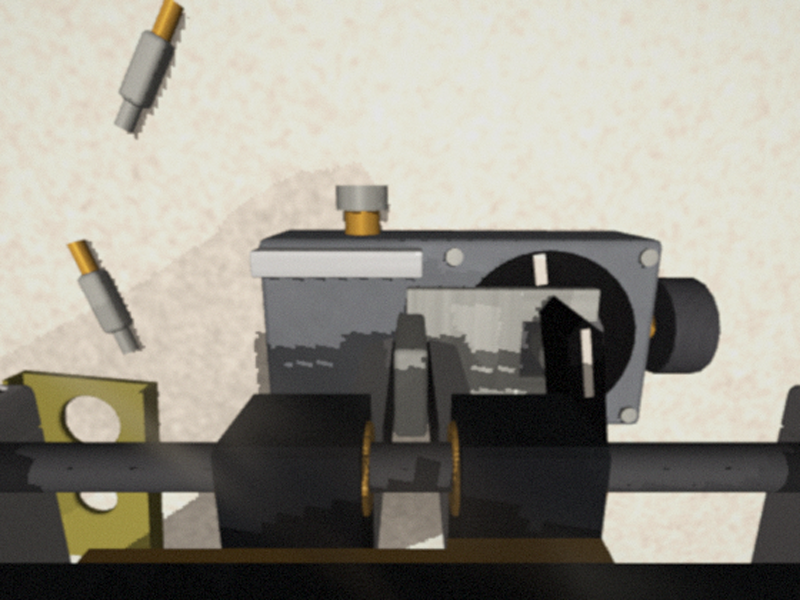

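Call:
send_rows --claw '[0.5,0.5,0.5,0.5,0.5]' --delta_pos '[[0,-1,0],[0,0,0],[0,0,0],[0,0,-20],[0,0,-60]]' --rotation '[[0,0,0],[0,0,0],[0,0,0],[0,0,0],[0,0,0]]'

```text
time_s: 13.65
tool_pos: [520.1, -159.3, 180.0]
ee_rot: [-3.141, 0.003, 0.186]
contact_force: [0.3, 0.5, 2.7]
grip_width: 0.5
```

Call:
send_rows --claw '[0.5,0.5,0.5,0.5,0.5]' --delta_pos '[[0,0,-60],[0,0,-40],[0,0,0],[0,0,0],[0,0,0]]' --rotation '[[0,0,0],[0,0,0],[0,0,-0.17],[0,0,-0.17],[0,0,-0.17]]'

```text
time_s: 14.28
tool_pos: [520.9, -159.8, 280.8]
ee_rot: [3.141, -0.001, 0.702]
contact_force: [-0.1, 0.4, -0.9]
grip_width: 0.499
```

```bash
python3 - <<'E'
from h import *
goto([490,80,280],1.0)
w=read_camera("wrist");cv2.imwrite("pics/w7.png",cv2.resize(w["color"],(800,600),interpolation=cv2.INTER_CUBIC))
E
```

```text
pos [ 520.9 -159.8  280.8] rpy [ 3.141e+00 -1.000e-03  7.020e-01]
tool delta [ 131.2 -203.1    0.7]
rotvec [ 0.001 -0.    -0.298] pos delta in final frame [ 185.1 -155.6    0.8]
```

View pics/w7.png

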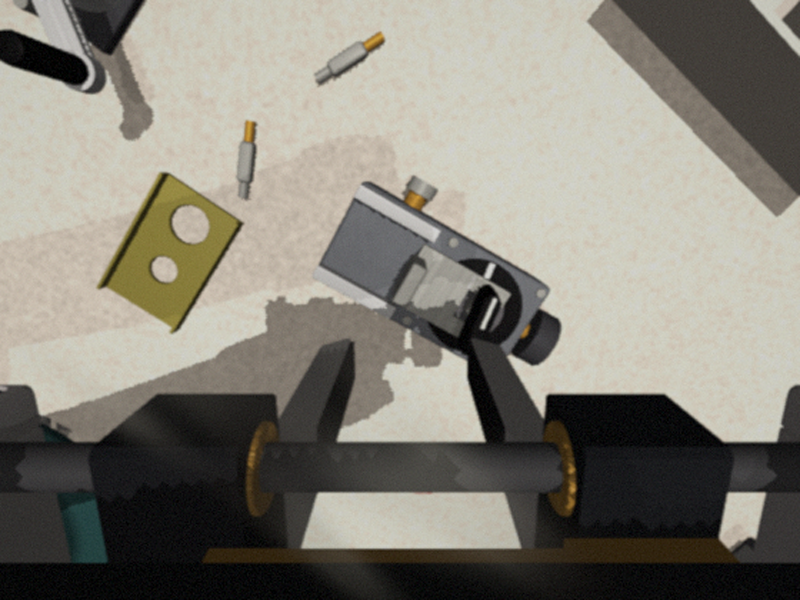

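Call:
send_rows --claw '[0.5,0.5,0.5,0.5,0.5]' --delta_pos '[[33,-50,0],[33,-50,0],[33,-50,0],[32,-53,0],[0,0,0]]' --rotation '[[0,0,0],[0,0,0],[0,0,0],[0,0,0],[0,0,-0.15]]'

```text
time_s: 14.95
tool_pos: [490.4, 85.5, 279.9]
ee_rot: [-3.141, 0.0, 0.853]
contact_force: [0.5, -1.4, 0.2]
grip_width: 0.499
```

Call:
send_rows --claw '[0.5,0.5]' --delta_pos '[[0,0,0],[0,0,0]]' --rotation '[[0,0,-0.15],[0,0,0]]'

```text
time_s: 15.2
tool_pos: [491.3, 80.0, 280.2]
ee_rot: [3.142, -0.001, 0.993]
contact_force: [-0.4, 0.6, -0.3]
grip_width: 0.497
```

```bash
python3 - <<'E'
from h import *
goto([490,80,280],1.0)
w=read_camera("wrist");cv2.imwrite("pics/w8.png",cv2.resize(w["color"],(800,600),interpolation=cv2.INTER_CUBIC))
import pickle; pickle.dump({k:w[k] for k in("intrinsics","R","t","color")},open("w8.pkl","wb"))
for th,z in [("swing_handle",130),("swing_arm",100)]:
    for a,c in find(w,th): print(th,a.round(1),c,plane(w,a,z).round(1))
E
```

```text
pos [491.3  80.  280.2] rpy [ 3.142e+00 -1.000e-03  9.930e-01]
tool delta [-0.7 -1.1  0.2]
rotvec [ 0.    -0.001 -0.007] pos delta in final frame [-0.7 -1.1  0.2]
swing_handle [262.4 110. ] 0.63 [520.  167.6 130. ]
swing_arm [261.3 108.4] 0.68 [519.  172.2 100. ]
swing_arm [268.3  50.2] 0.29 [555.3 213.4 100. ]
```

View pics/w8.png

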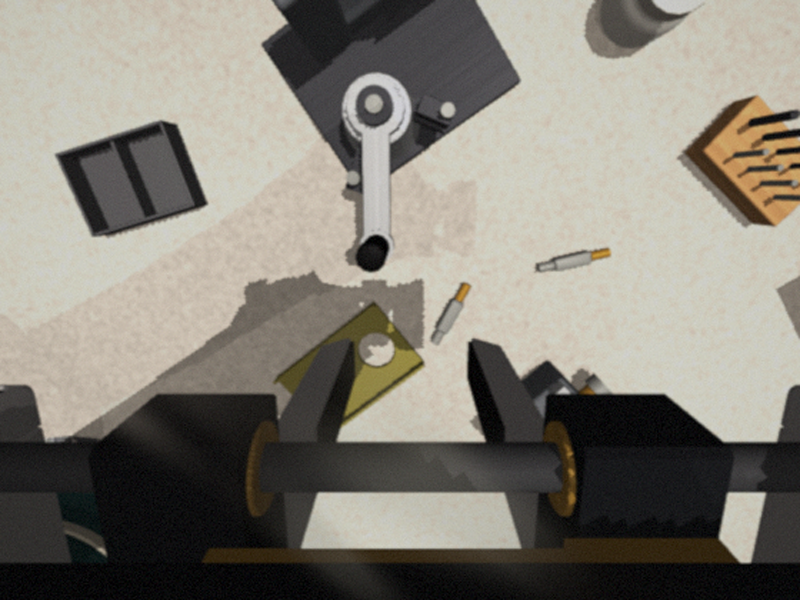

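```bash
python3 - <<'E'
from h import *
import pickle
w=pickle.load(open("w8.pkl","rb"))
cv2.imwrite("pics/w8c.png",cv2.resize(w["color"][40:200,210:330],None,fx=3.75,fy=3.75,interpolation=cv2.INTER_CUBIC))
E
```

```text
(no output)
```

View pics/w8c.png

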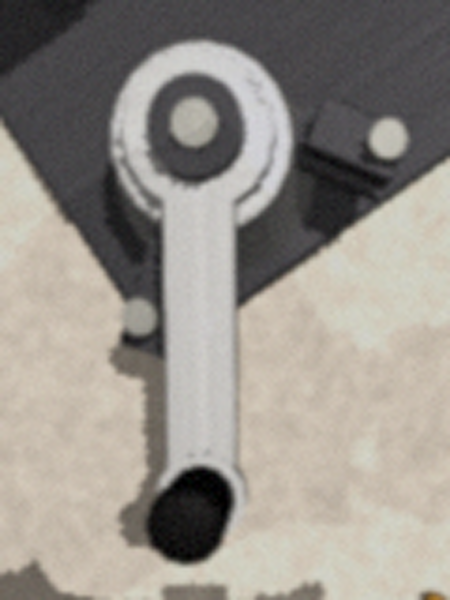

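```bash
python3 - <<'E'
from h import *
import pickle
w=pickle.load(open("w8.pkl","rb"))
P=lambda u,v,z:plane(w,(210+u/3.75,40+v/3.75),z)[:2]
h=P(186,524,150); h2=P(202,497,92)
pv=P(202,133,92); print("handle top",h,"base",h2,"pivot ring",pv)
for a in (h,h2):
    d=a-pv;print(np.linalg.norm(d),np.arctan2(d[1],d[0]))
hh=(h+h2)/2;goto([*hh,125],1.0)
print([ (pv+100*np.array([np.cos(x),np.sin(x)])).round(1) for x in np.arctan2(*(hh-pv)[::-1])+np.linspace(0,1.2,7)])
E
```

```text
handle top [484.0633595  116.77200057] base [483.44412476 116.20098029] pivot ring [538.94889479 198.02309193]
98.05183237351605 -2.1648929844044726
98.87182333344154 -2.166850035518719
pos [491.3  80.  279.7] rpy [ 3.142 -0.     0.992]
tool delta [ 26.4 -26.3 154.7]
rotvec [ 0.    -0.    -0.008] pos delta in final frame [ 26.6 -26.1 154.7]
[array([482.9, 115.2]), array([500.5, 105.7]), array([519.6,  99.9]), array([539.4,  98. ]), array([559.3, 100.1]), array([578.3, 106.1]), array([595.8, 115.8])]
```

Call:
send_rows --claw '[0.6,0.6,0.6,0.6,0.6]' --delta_pos '[[26,-26,40],[0,0,50],[0,0,0],[0,0,0],[0,0,0]]' --rotation '[[0,0,0],[0,0,0],[0,0,0],[0,0,0],[0,0,0]]'

```text
time_s: 15.98
tool_pos: [484.5, 116.3, 191.2]
ee_rot: [3.14, -0.002, 0.996]
contact_force: [-0.3, -0.1, 0.2]
grip_width: 0.602
```

```bash
python3 - <<'E'
from h import *
goto([483.5,116,124],1.0)
w=read_camera("wrist");cv2.imwrite("pics/w9.png",cv2.resize(w["color"],(800,600),interpolation=cv2.INTER_CUBIC))
R,p=Rt();print([ (proj(w,p+R.apply([0,0,z]))/.7).round() for z in (17,40)])
E
```

```text
pos [484.5 116.3 191.2] rpy [ 3.14e+00 -2.00e-03  9.96e-01]
tool delta [-0.9 -0.8 67.2]
rotvec [ 0.001 -0.002 -0.004] pos delta in final frame [-0.8 -0.7 67.2]
[array([412., 361.]), array([412., 343.])]
```

View pics/w9.png

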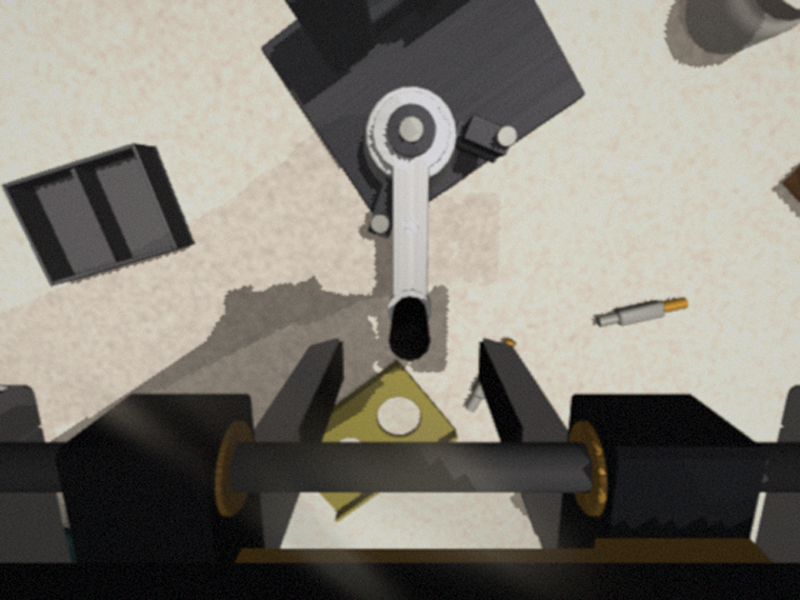

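Call:
send_rows --claw '[0.6,0.6,0.6,0.6,0.6]' --delta_pos '[[-1,-1,35],[0,0,32],[0,0,0],[0,0,0],[0,0,0]]' --rotation '[[0,0,0],[0,0,0],[0,0,0],[0,0,0],[0,0,0]]'

```text
time_s: 16.65
tool_pos: [482.9, 116.4, 123.8]
ee_rot: [3.141, -0.002, 0.997]
contact_force: [-0.3, 0.2, 0.2]
grip_width: 0.6
```

Call:
send_rows --claw '[0,0,0,0,0]' --delta_pos '[[0,0,0],[0,0,0],[0,0,0],[0,0,0],[0,0,0]]' --rotation '[[0,0,0],[0,0,0],[0,0,0],[0,0,0],[0,0,0]]' --squeeze 35

```text
time_s: 17.27
tool_pos: [483.0, 115.5, 122.6]
ee_rot: [3.14, -0.0, 0.996]
contact_force: [6.6, -3.6, -6.3]
grip_width: 0.209
```

Call:
send_rows --claw '[0,0,0,0,0]' --delta_pos '[[0.5,10,0],[0.5,10,0],[0.5,10,0],[0.5,10,0],[0,0,0]]' --rotation '[[0,0,-0.1],[0,0,-0.1],[0,0,-0.1],[0,0,-0.1],[0,0,0]]'

```text
time_s: 17.9
tool_pos: [519.1, 100.6, 122.4]
ee_rot: [-3.141, 0.001, 1.396]
contact_force: [-6.0, -3.3, 8.7]
grip_width: 0.208
```

```bash
python3 - <<'E'
from h import *
R,p=Rt();d=p[:2]-[538.9,198.0];print(p,np.linalg.norm(d),np.arctan2(d[1],d[0])+2.166,R.as_euler('xyz'),sensors.state()["contact_force"])
E
```

```text
[519.11337839 100.62700416 122.4132462 ] 99.36302488352914 0.39472886266946583 [-3.14060685e+00  6.71145009e-04  1.39614055e+00] [-6.00108183 -3.30384127  8.72350373]
```

Call:
send_rows --claw '[0,0,0,0,0]' --delta_pos '[[0.5,10,0],[0.5,10,0],[0.5,10,0],[0.5,10,0],[0,0,0]]' --rotation '[[0,0,-0.1],[0,0,-0.1],[0,0,-0.1],[0,0,-0.1],[0,0,0]]'

```text
time_s: 18.52
tool_pos: [558.9, 100.8, 122.4]
ee_rot: [-3.14, 0.001, 1.795]
contact_force: [-6.4, -8.1, 9.4]
grip_width: 0.209
```

Call:
send_rows --claw '[0,0,0,0,0]' --delta_pos '[[0.5,10,0],[0.5,10,0],[0.5,10,0],[0.5,7,0],[0,0,0]]' --rotation '[[0,0,-0.1],[0,0,-0.1],[0,0,-0.1],[0,0,-0.07],[0,0,0]]'

```text
time_s: 19.15
tool_pos: [592.8, 114.7, 122.5]
ee_rot: [-3.14, 0.002, 2.164]
contact_force: [-3.8, -13.4, 7.3]
grip_width: 0.207
```

```bash
python3 - <<'E'
from h import *
R,p=Rt();d=p[:2]-[538.9,198.0];f=sensors.state()["contact_force"];print(p,np.linalg.norm(d),np.arctan2(d[1],d[0])+2.166,R.as_euler('xyz'),f,R.inv().apply(f))
w=read_camera("wrist");cv2.imwrite("pics/w10.png",cv2.resize(w["color"],(800,600),interpolation=cv2.INTER_CUBIC))
E
```

```text
[592.82313209 114.71726737 122.48562686] 99.21551153281686 1.1697987960770633 [-3.13964842e+00  2.29067820e-03  2.16427874e+00] [ -3.83871973 -13.41586854   7.27434286] [ -8.99156098 -10.69921658  -7.2329771 ]
```

View pics/w10.png

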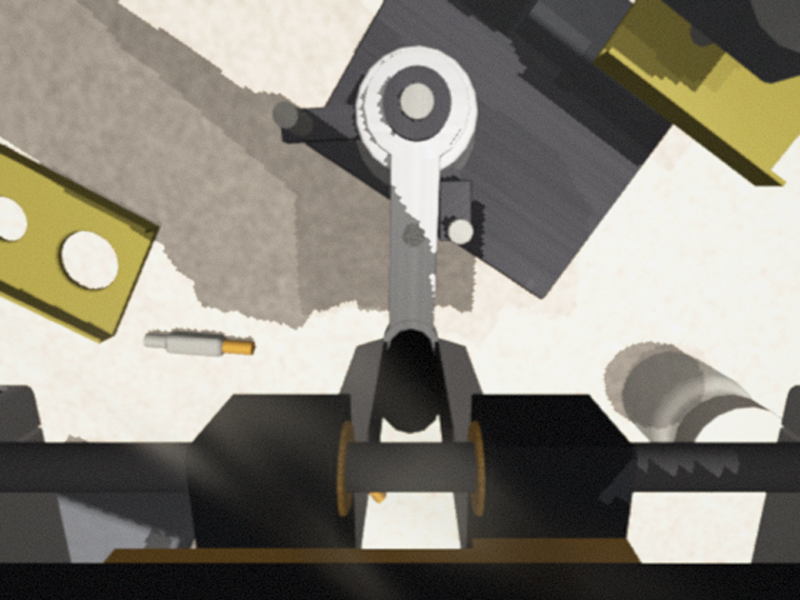

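Call:
send_rows --claw '[0,0,0,0]' --delta_pos '[[-0.5,2,0],[0,2,0],[0,1,0],[0,0,0]]' --rotation '[[0,0,-0.02],[0,0,-0.02],[0,0,0],[0,0,0]]'

```text
time_s: 19.7
tool_pos: [596.7, 117.3, 122.5]
ee_rot: [-3.139, 0.002, 2.203]
contact_force: [-4.5, -12.5, 7.6]
grip_width: 0.207
```

```bash
python3 - <<'E'
from h import *
R,p=Rt();d=p[:2]-[538.9,198.0];f=sensors.state()["contact_force"];print(p,np.linalg.norm(d),np.arctan2(d[1],d[0])+2.166,R.as_euler('xyz'),f,R.inv().apply(f))
w=read_camera("wrist");cv2.imwrite("pics/w11.png",cv2.resize(w["color"],(800,600),interpolation=cv2.INTER_CUBIC))
E
```

```text
[596.69316907 117.28286474 122.49414456] 99.27389544417966 1.216584918975888 [-3.13919310e+00  1.66955723e-03  2.20321618e+00] [ -4.47739458 -12.54142631   7.57405873] [ -7.48196259 -11.04279311  -7.5351017 ]
```

View pics/w11.png

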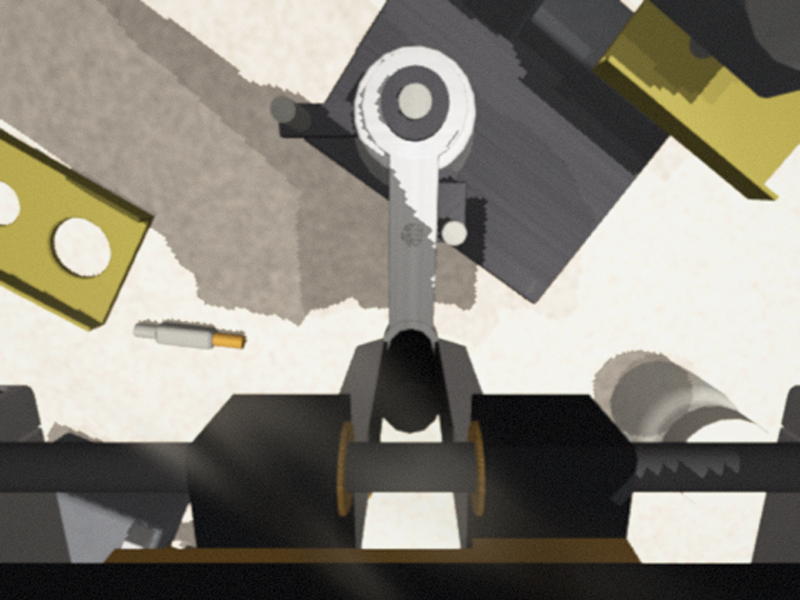

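Call:
send_rows --claw '[0,0,0,0]' --delta_pos '[[0,2,0],[0,1,0],[0,0,0],[0,0,0]]' --rotation '[[0,0,-0.02],[0,0,0],[0,0,0],[0,0,0]]'

```text
time_s: 20.25
tool_pos: [597.3, 117.7, 122.3]
ee_rot: [-3.135, 0.0, 2.222]
contact_force: [-20.2, -19.3, 17.9]
grip_width: 0.208
```

```bash
cat > c.py <<'E'
from h import *
R,p=Rt();d=p[:2]-[538.9,198.0];f=sensors.state()["contact_force"];print(p,np.linalg.norm(d),np.arctan2(d[1],d[0])+2.166,R.as_euler('xyz'),R.inv().apply(f))
E
python3 c.py
```

```text
[597.30356988 117.72855001 122.282175  ] 99.26974694316009 1.2241982013045698 [-3.13521692e+00  1.44100329e-04  2.22216993e+00] [ -3.07840081 -27.88321024 -17.77045756]
```

Call:
send_rows --claw '[0,0,0,0]' --delta_pos '[[0,0,0],[0,0,0],[0,0,0],[0,0,0]]' --rotation '[[0,0,0],[0,0,0],[0,0,0],[0,0,0]]'

```text
time_s: 20.75
tool_pos: [597.3, 117.8, 122.3]
ee_rot: [-3.135, 0.0, 2.222]
contact_force: [-20.4, -19.3, 18.1]
grip_width: 0.205
```

```bash
python3 c.py; python3 - <<'E'
from h import *
t=read_camera("top");s=read_camera("side")
cv2.imwrite("pics/t12.png",np.hstack([cv2.resize(t["color"][170:260,300:440],None,fx=2.8,fy=2.8,interpolation=3),cv2.resize(s["color"][120:210,230:370],None,fx=2.8,fy=2.8,interpolation=3)]))
cv2.imwrite("pics/t12f.png",t["color"])
E
```

```text
[597.2953911  117.77135007 122.28843996] 99.23032788031176 1.2243853126106878 [-3.13523414e+00  1.20279751e-04  2.22223669e+00] [ -2.97443345 -28.00078239 -17.97119411]
```

View pics/t12.png

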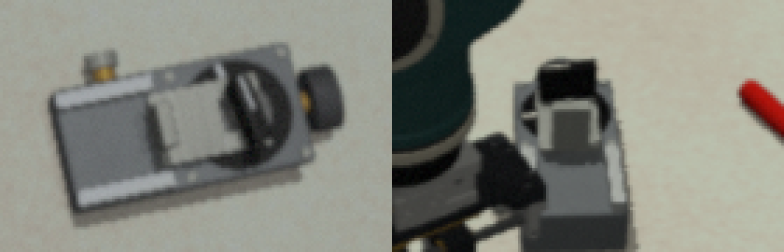

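View pics/t12f.png

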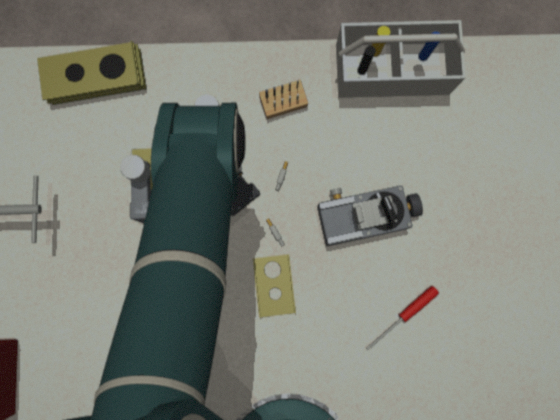

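```bash
python3 -c "
from station import robot
print(robot.sign_off())"; python3 c.py
```

```text
the job is handed in; nothing more can be done
None
the job is handed in; nothing more can be done
```

I turned the knob onto the mark, slid the lock home, swung the arm to its forward stop, and handed the job in with the gripper still holding the arm. The clock stood at about 21 s. The hand-in gives no verdict, so what follows comes from my own checks.

- **Knob:** I turned it about 0.85 rad clockwise. In the wrist picture taken right after release, its white line and the mark tick were in the same pixel column. The last overhead picture still showed it pointing at the mark.
- **Lock:** It travelled 45.0 mm by the tool pose and met its end stop. The last pictures showed it home over the knob.
- **Arm:** I worked its angle out from the gripper position as about 1.22 rad, against a stop at 1.2. My pivot estimate makes that off by a couple of hundredths. The sideways force rose from 11 N to 28 N at the stop and stayed steady through the last half second before hand-in. The grip on the handle was 35 N.
- **Loose things:** The last overhead picture showed the fasteners, rib, bit block and screwdriver where they were. The arm hid the tray and most of the jar in that picture. Nothing came near the tray or jar, but I could not check them at the end.

No check failed, and none disagreed beyond that small angle offset.

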